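# Load the saggar with the dry castings and leave the damp ones

### The arm

A 7-joint arm with a two-finger parallel gripper is mounted at the origin on the work surface. World frame = base frame: x ahead of the robot, y to its left, z up, the work surface at z = 0. Lengths are in mm, angles in rad, forces in N, time in s.
With the tool pointing down it reaches from about 400 to 900 mm from the base axis. Payload 5.6 kg.
Tool frame: the origin (TCP) lies midway between the tips of the shut fingers; the grasp point (between the pads) lies 19 mm behind it; z points along the fingers, y is the line along which they close (so a half turn about z gives the same grasp; the last joint's range is limited). The gripper opens to 92 mm and grips with 3 to 60 N. Pads are 20 mm wide; open, the fingers measure 128 mm over their backs; the gripper's body (75 mm by 189 mm) begins 69 mm behind the grasp point.
Start: joints at [1.086, 0.468, -0.012, 1.603, 0.006, 1.071, -0.056], TCP at [277.88, -587.616, 193.592] pointing down, gripper open.
Joint ranges: [-2.53, 2.53], [-0.31, 2.02], [-1.57, 1.55], [0.28, 2.44], [-1.29, 4.43], [0.15, 1.84], [-2.92, 2.92]. Speed limits (rad/s): [2.57, 2.57, 3.14, 3.14, 3.14, 3.14, 3.14].

### API

Orientations are given as a unit quaternion [x, y, z, w].
In Python, from cell import * gives the robot as it stands. The module is installed in compiled form; this text tells all that it offers.
- The arm moves only by the tool apply_moves, never from a script. Its argument "targets" is one flat list of numbers, 5 for each row, row after row: the shift along the tool's x, y, z normalised to -1 to 1, where 1 is 0.75 m, then the turn about the tool's z normalised to -1 to 1, where 1 is pi rad, then the closure in counts, from 0 (fully open) to 255 (shut). In form: [tx, ty, tz, yaw, claw, tx, ty, tz, yaw, claw, ...]. A call has 1 to 8 rows; each row shifts and turns the commanded pose from where the row before left it, along the tool's axes as they then stand; what a row does not reach is not made up. A row lasts 1/8 s, in which the tool goes at most 62.5 mm and 10.7 degrees, less where a joint would pass 70% of its speed; a pose out of reach is approached as far as the arm can. A call with a number of a shift or a turn outside -1 to 1 is refused whole. A call with a gripper value outside its range is refused whole. The fingers move at their own pace and stop on an object; "squeeze" is the grip in N (left out, the last holds). Time passes only in rows, so rows that do not move let the fingers close. It gives the time, the measured TCP pose, the force, the opening and the grip force at its end, in the units of the state.
- read_state(): the state, without advancing time (a new reading comes with each control period).
- read_camera(name): name is "scene" or "top" or "wrist"; returns the picture (400x640x3 uint8, red, green, blue); there is no depth.
- camera_info(name): a dict with "mtx" (3x3 intrinsics, pixels), "xyz" and "attitude" of the camera in the world; the wrist camera has in their place "mount" (4x4, takes a point from camera to tool coordinates, whose origin is the TCP and whose axes are the flange's). Camera axes: x right, y up, looking along -z (the intrinsics and any distortion apply to the point x, -y, -z); pixel columns grow to the right and rows downward; lengths in mm; the calibration is good to about 2 mm. A picture is of the moment at which its call begins: read the wrist's pose just before it. camera_info takes no time and is no camera call.
- hand_in(): hands the job in; it is judged then, once.
Trained networks look in the newest picture that a camera, given by its name, has taken for a name from the list of things; names that differ only in an ending like _2 or _b are one class to them, and where a whole thing is asked for, a point or a joint stands for the part that bears it (a point fixed in the world has none). Each returns a list of dicts, best first, with "p" (0 to 1); they miss things now and then, are a little off and sometimes report something else, mostly with a low value. They report only what shows in the picture. A call takes as long as a camera call.
- recognise(camera, label): "bbox" ([left, top, right, bottom] in pixels, round what is visible of it).
- trace(camera, label): "region" (400x640 bool, what is visible of it) and "bbox" ([left, top, right, bottom] in pixels, round what is visible of it).
The state is a dict: "t": time; "qpos": joint angles; "qvel": joint speeds; "effort": joint torques, N m; "position": TCP position; "tcp_rot": TCP orientation; "ft_force": force on the tool from outside, world axes, zero at the start; "torque": the same for the moment, N m; "opening": finger opening in mm; "gripper_force": force on a finger pad.
Only numpy, scipy, OpenCV 4.12 (cv2) and the standard library are available. Lean on these libraries where they do the work, as an engineer would, in place of code of your own. Each camera call takes 0.05 s, during which the arm holds its last target. There are 200 camera calls.

### The job

Load the open firing box (the saggar) with the bone-dry, chalk-white castings: stand the jar on the large setter disc, the pitcher on the medium one and the cup on the small one, each upright with its whole foot on its disc, and close the jar with the white lid, which is fired in place on it. The dark brown jar and cup are still damp and would burst in the kiln: leave them standing where they are. Raw clay is brittle, so set every piece down, do not let one drop or topple.

Things in the scene. Friction and masses are not known exactly. Their poses are not given: they have to be found in the camera images.
- jar_mid (a point): The dry jar: chalk-white, 120 g, round, straight-sided, open on top, 60 mm across, 70 mm high, foot 58 mm across, mouth 50 mm inside. Point: on its axis half-way up (35 mm above its foot); z up. Raw clay: breaks if let fall more than about 10 mm.
- lid_knob (a point): The jar's lid, chalk-white, 45 g, on the bench knob up: disc 60 mm across (9 to 14 mm above its underside, rising to 18 at the knob), knob 18 mm across (18 to 36 mm up) to grip it by, tapered rim below (30 to 43 mm across, 9 deep) that enters the jar. Point: mid-knob on the axis, 27 mm above the underside; seated, 53 mm above the jar's point. z up. Raw clay: breaks if let fall more than about 10 mm.
- pitcher_mid (a point): The dry pitcher: chalk-white, 110 g, 68 mm high, body 50 mm across and straight from 10 to 44 mm above its foot, foot 42 mm across, loop handle reaching 48 mm from the axis on its -x side, small lip on its +x side. Point: on the body's axis, 34 mm above its foot; z up, x towards the lip, so grip it across y. Raw clay: breaks if let fall more than about 10 mm.
- cup_mid (a point): The dry cup: chalk-white, 70 g, round, no handle, 48 mm across at the rim, 45 mm at 13 mm above its foot, 48 mm high, foot 32 mm across. Point: on its axis half-way up (24 mm above its foot); z up. Raw clay: breaks if let fall more than about 10 mm.
- jar_damp_mid (a point): A damp jar, same shape and size as the dry jar but dark brown. Stays on the bench where it stands. The point is on its axis half-way up (35 mm above its foot); z is up.
- cup_damp_mid (a point): A damp cup, same shape and size as the dry cup but dark brown. Stays on the bench where it stands. The point is on its axis half-way up (24 mm above its foot); z is up.
- setter_large: Large setter disc, cream, 86 mm across, 8 mm thick, lying loose on the saggar's floor; for the jar. Origin: centre of its underside; z is up. It stays in the saggar.
- setter_medium: Medium setter disc, cream, 70 mm across, 8 mm thick, lying loose on the saggar's floor; for the pitcher. Origin: centre of its underside; z is up. It stays in the saggar.
- setter_small: Small setter disc, cream, 54 mm across, 8 mm thick, lying loose on the saggar's floor; for the cup. Origin: centre of its underside; z is up. It stays in the saggar.
- saggar: The saggar: shallow open square box of dull grey-brown fireclay, fixed, 264 x 264 mm outside, 38 mm high, walls and floor 10 mm thick. Origin: centre of its underside; x, y along its sides, z up. The setters lie on its floor, 105 mm or more apart. Other studio things (mould, tub, glaze jar, knife) stand beyond the work, over 75 cm from the robot's base, under 180 mm tall.

How it is judged:
By the outcome, as a careful person would: the job done as asked, in the order asked, and still so for the second after the job is handed in, with the robot touching nothing.
It also fails if it takes over 112 s, if anything falls off the work surface, if the arm or the gripper's body presses on something with over 40 N, if the wrist force passes 120 N, or if a joint passes its speed limit or range.

## Working session

There is one attempt and no reset: what is moved stays moved. The work goes in short steps, Python scripts to look and compute and a tool call to move; the robot and the scene stay as the last step left them, time stands still between calls to the robot, and variables do not carry over. Pictures are saved under pics/ and viewed, at most 14 in all, crops included, and the job is handed in when it is done.

Besides the shell and the picture viewer there is one more tool, called after "Emit:" by a JSON object that holds its "method" and its "body". apply_moves: Moves the arm, as the interface text tells. Scaled input: -1 to 1 covers 0.75 m each way for a shift and pi rad each way for a turn. Its arguments: {"type":"object","properties":{"targets":{"type":"array"},"squeeze":{"type":"number"}},"required":["targets"]}

```bash
mkdir -p pics; python3 - <<'E'
from cell import *
import cv2,numpy as np
print(read_state())
for c in("top","scene"):
    cv2.imwrite(f"pics/{c}0.png",read_camera(c)[...,::-1])
    i=camera_info(c);print(c,i)
    for l in ["jar_mid","lid_knob","pitcher_mid","cup_mid","jar_damp_mid","cup_damp_mid","setter_large","setter_medium","setter_small","saggar"]:
        print(l,[(np.round(d["bbox"]).tolist(),round(d["p"],2)) for d in recognise(c,l)][:3])
print(camera_info("wrist"))
E
```

```text
{'t': 0.0, 'qpos': array([ 1.08598926,  0.46838679, -0.01157469,  1.6036007 ,  0.0060553 ,
        1.07141217, -0.05632254]), 'qvel': array([ 0.00104732,  0.00180074,  0.00112076, -0.00083142,  0.00064866,
       -0.00052187, -0.00141605]), 'effort': array([-2.46403561e-04, -5.20578253e+01, -1.29320560e-02, -2.43740505e+01,
       -5.66794281e-02,  1.73052546e-02,  1.65763063e-04]), 'position': array([ 277.56287482, -587.07774897,  192.64364901]), 'tcp_rot': array([ 9.75708824e-01,  2.19069634e-01, -2.83589835e-04, -8.40757070e-04]), 'ft_force': array([ 0.22442562, -1.20732756,  0.27442154]), 'torque': array([-0.02101823, -0.01338807,  0.02655906]), 'gripper_force': 0.0, 'opening': 91.81927455346958}
top {'mtx': array([[406.06396624,   0.        , 324.89722114],
       [  0.        , 406.06396624, 197.48196275],
       [  0.        ,   0.        ,   1.        ]]), 'xyz': array([405.84798502, -53.7801772 , 941.63775287]), 'attitude': array([ 0.05761696, -0.04302388, -0.69710957,  0.71334948])}
jar_mid [([460.0, 227.0, 495.0, 251.0], 0.84)]
lid_knob [([398.0, 136.0, 426.0, 161.0], 0.93
[... 1096 characters left out ...]
tter_medium [([353.0, 178.0, 379.0, 203.0], 0.74), ([398.0, 205.0, 414.0, 218.0], 0.56)]
setter_small [([397.0, 202.0, 413.0, 221.0], 0.58)]
saggar [([328.0, 148.0, 465.0, 253.0], 0.85)]
{'mtx': array([[302.92414017,   0.        , 319.31900554],
       [  0.        , 302.92414017, 201.65995166],
       [  0.        ,   0.        ,   1.        ]]), 'mount': array([[ 3.32508485e-04,  9.69941914e-01,  2.43336336e-01,
         6.80843018e+01],
       [ 9.99999857e-01, -4.24607817e-04,  3.26036311e-04,
         9.88254164e-01],
       [ 4.19558794e-04,  2.43336192e-01, -9.69941917e-01,
        -1.92807022e+02],
       [ 0.00000000e+00,  0.00000000e+00,  0.00000000e+00,
         1.00000000e+00]])}
```

```bash
ls pics
```

```text
scene0.png
top0.png
```

View pics/top0.png

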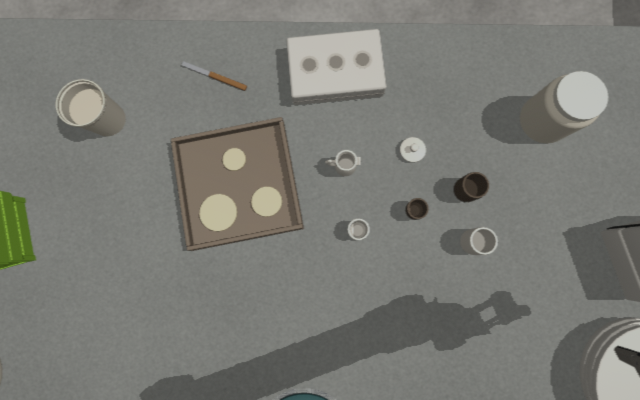

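View pics/scene0.png

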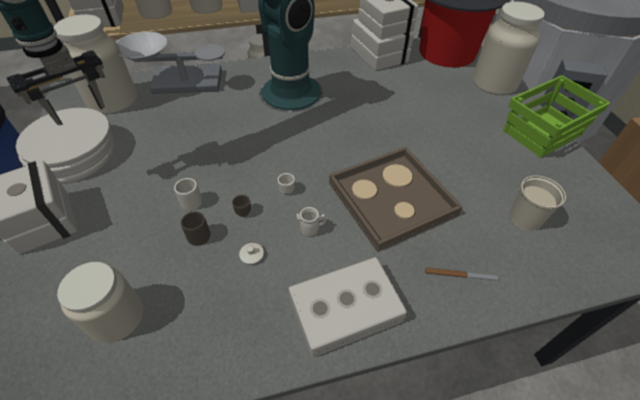

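```bash
cat > h.py <<'E'
from cell import *
import cv2,numpy as np
from scipy.spatial.transform import Rotation as R
from scipy.optimize import least_squares
def cam(c,st=None):
    i=camera_info(c)
    if c=="wrist":
        T=np.eye(4);T[:3,:3]=R.from_quat(st["tcp_rot"]).as_matrix();T[:3,3]=st["position"]
        T=T@i["mount"];return i["mtx"],T[:3,:3],T[:3,3]
    return i["mtx"],R.from_quat(i["attitude"]).as_matrix(),np.array(i["xyz"])
def proj(C,P):
    K,A,o=C;p=(np.atleast_2d(P)-o)@A;p=p*[1,-1,-1];q=p@K.T;return q[:,:2]/q[:,2:]
def ray(C,uv,z):
    K,A,o=C;d=np.linalg.inv(K)@[uv[0],uv[1],1];d=A@(d*[1,-1,-1]);return o+d*(z-o[2])/d[2]
a=np.linspace(0,2*np.pi,48,endpoint=False)
def ring(r,z):return np.c_[r*np.cos(a),r*np.sin(a),0*a+z]
PR={"jar":[(29,0),(30,3),(30,70)],"lid":[(15,0),(30,9),(30,14),(9,18),(9,36)],
"cup":[(16,0),(22.5,13),(24,48)],"pitcher":[(21,0),(25,10),(25,44),(22,68)],
"setter_large":[(43,10),(43,18)],"setter_medium":[(35,10),(35,18)],"setter_small":[(27,10),(27,18)]}
def key(l): return l if l.startswith("setter") else l.split("_")[0]
def model(l,x,y,yaw=0,dz=0):
    P=np.vstack([ring(r,z) for r,z in PR[key(l)]])
    if key(l)=="pitcher":
        P=np.vstack([P,[[-48,s,z] for s in(-4,4) for z in(20,50)],[[29,0,66]]])
    c,s=np.cos(yaw),np.sin(yaw);P=P@np.array([[c,s,0],[-s,c,0],[0,0,1]])
    return P+[x,y,dz]
def hull(pts):return cv2.convexHull(pts.astype(np.float32))[:,0]
def feats(h):
    m=cv2.moments(h.reshape(-1,1,2));A=m["m00"]+1e-9
    return np.array([m["m10"]/A,m["m01"]/A,m["mu20"]/A/4,m["mu11"]/A/4,m["mu02"]/A/4])
def fit(obs,l,x0,dz=0):
    """obs: list of (C,hull pts)"""
    py=key(l)=="pitcher";n=5 if py else 2
    F=[feats(h) for _,h in obs]
    def res(p):return np.concatenate([(feats(hull(proj(C,model(l,*p,dz=dz))))-f)[:n] for (C,_),f in zip(obs,F)])
    best=None
    for yaw in(np.arange(0,6.28,.785) if py else[None]):
        s=least_squares(res,list(x0)+([yaw] if py else []),diff_step=1e-4,x_scale=[10,10]+([.3] if py else []))
        if best is None or s.cost<best.cost:best=s
    return best.x,res(best.x)
def look(c,l):
    st=read_state();C=cam(c,st);read_camera(c);d=trace(c,l)
    if not d:return C,None,0
    r=d[0]["region"].astype(np.uint8);n,lab,s,_=cv2.connectedComponentsWithStats(r)
    k=1+np.argmax(s[1:,4]);ys,xs=np.where(lab==k)
    return C,hull(np.c_[xs,ys]),d[0]["p"]
E
python3 - <<'E'
from h import *
for l in ["jar_mid","lid_knob","pitcher_mid","cup_mid","jar_damp_mid","cup_damp_mid","setter_large","setter_medium","setter_small"]:
    o=[]
    for c in("top","scene"):
        C,h,p=look(c,l)
        if h is not None:
            x,r=fit([(C,h)],l,ray(C,h.mean(0),20)[:2]);print(l,c,round(p,2),np.round(x,2),np.round(r,1));o.append((C,h))
C,h,p=look("top","saggar");b=cv2.minAreaRect(h);print(p,b)
print([np.round(ray(C,q,38)[:2],0).tolist() for q in cv2.boxPoints(b)])
E
```

```text
jar_mid top 0.95 [ 446.66 -371.48] [-0.  0.]
jar_mid scene 0.75 [ 448.32 -371.29] [-0.  0.]
lid_knob top 0.83 [ 657.5  -233.45] [ 0. -0.]
lid_knob scene 0.67 [ 657.86 -234.2 ] [ 0. -0.]
pitcher_mid top 0.8 [615.13 -68.04   1.84] [-0.   0.   2.8 -1.6  0.9]
pitcher_mid scene 0.56 [ 519.44 -235.53    6.46] [ 0.  -0.5  2.1  1.8  7.6]
cup_mid top 0.63 [ 465.59 -107.39] [-0.  0.]
cup_mid scene 0.55 [ 466.05 -104.41] [-0.  0.]
jar_damp_mid top 0.61 [ 566.35 -358.75] [-0.  0.]
jar_damp_mid scene 0.7 [ 567.55 -356.98] [-0. -0.]
cup_damp_mid top 0.79 [ 514.11 -237.89] [-0.  0.]
cup_damp_mid scene 0.67 [636.97 176.17] [0. 0.]
setter_large top 0.57 [ 571.21 -366.65] [ 0. -0.]
setter_large scene 0.65 [498.86 213.92] [-0.  0.]
setter_medium top 0.59 [527.12 102.94] [-0.  0.]
setter_medium scene 0.96 [527.72 104.36] [0. 0.]
setter_small top 0.82 [624.97 184.34] [-0. -0.]
setter_small scene 0.53 [625.17 184.29] [ 0. -0.]
0.83 ((234.4725341796875, 183.68141174316406), (116.83978271484375, 121.23577880859375), 79.0661849975586)
[[667.0, 343.0], [727.0, 69.0], [462.0, 9.0], [405.0, 272.0]]
```

Emit:
{"method": "apply_moves", "body": {"targets": [0,0,0,0.0469,0,0,0,0,0.0469,0,0,0,0,0.0469,0,0.045,-0.0576,0,0,0,0.045,-0.0576,0,0,0,0.045,-0.0576,0,0,0,0.045,-0.0576,0,0,0,0.045,-0.0576,0,0,0], "squeeze": 15}}

```text
t: 4.0
position: [447.7, -370.3, 193.9]
tcp_rot: [1.0, -0.0, 0.0, 0.0]
ft_force: [1.3, -0.2, -0.5]
opening: 92.0
gripper_force: 0.0
```

Emit:
{"method": "apply_moves", "body": {"targets": [0,0,0,0,0]}}

```text
t: 4.12
position: [450.4, -366.8, 193.8]
tcp_rot: [1.0, 0.004, 0.001, -0.001]
ft_force: [-0.3, 0.2, -0.4]
opening: 91.9
gripper_force: 0.0
```

```bash
python3 - <<'E'
from h import *
st=read_state();print(np.round(st["position"],1),np.round(R.from_quat(st["tcp_rot"]).as_matrix(),3).tolist(),st["ft_force"])
C,h,p=look("wrist","jar_mid");print(p,fit([(C,h)],"jar_mid",(447,-371)))
C,h,p=look("top","setter_large");print(p,h.mean(0),fit([(C,h)],"setter_large",(499,214)))
cv2.imwrite("pics/w1.png",read_camera("wrist")[...,::-1])
E
```

```text
[ 450.4 -366.8  193.8] [[1.0, 0.009, 0.002], [0.009, -1.0, 0.002], [0.002, -0.002, -1.0]] [-0.33188112  0.18659329 -0.36177902]
0.96 (array([ 446.31317601, -373.53780172]), array([-1.64830851e-07, -4.22066364e-07]))
0.95 [218.38095 210.61905] (array([499.90239611, 213.82466733]), array([4.69683528e-08, 1.05927438e-06]))
```

View pics/w1.png

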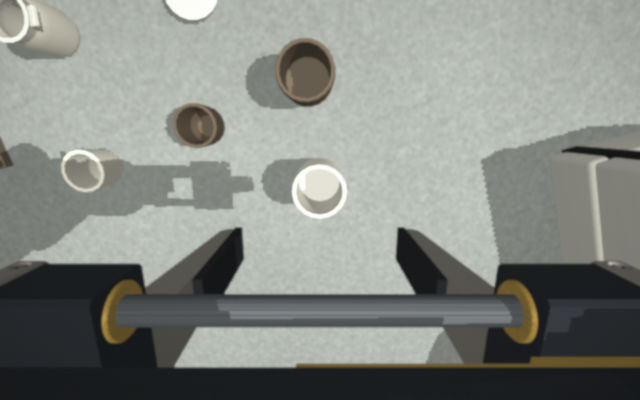

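Emit:
{"method": "apply_moves", "body": {"targets": [-0.005,0.007,0.05,0,0,0,0,0.05,0,0,0,0,0.03,0,0,0,0,0,0,0]}}

```text
t: 4.88
position: [440.7, -377.3, 94.3]
tcp_rot: [1.0, -0.001, -0.002, -0.001]
ft_force: [-0.7, 0.3, 0.8]
opening: 91.7
gripper_force: 0.0
```

Emit:
{"method": "apply_moves", "body": {"targets": [0.0055,-0.006,0.045,0,0,0,0,0.05,0,0,0,0,0,0,0,0,0,0,0,0]}}

```text
t: 5.38
position: [447.9, -373.8, 26.7]
tcp_rot: [1.0, -0.001, 0.001, 0.001]
ft_force: [0.1, 0.3, -0.7]
opening: 91.7
gripper_force: 0.0
```

Emit:
{"method": "apply_moves", "body": {"targets": [0,0,0,0,130,0,0,0,0,130,0,0,0,0,130,0,0,0,0,130,0,0,0,0,130], "squeeze": 15}}

```text
t: 6.0
position: [447.3, -372.6, 25.3]
tcp_rot: [1.0, -0.0, 0.0, 0.0]
ft_force: [-1.0, 0.2, 5.2]
opening: 60.3
gripper_force: 15.0
```

```bash
python3 - <<'E'
from cell import *
import numpy as np
for _ in range(4):
    s=read_state();print(np.round(s["position"],1),s["t"],s["opening"],s["gripper_force"],np.round(s["ft_force"],1));read_camera("wrist")
E
```

```text
[ 447.3 -372.6   25.3] 6.0 60.31564055996593 15.000576551392442 [-1.   0.2  5.2]
[ 447.3 -372.7   25.3] 6.05 60.09972718762031 15.000640440703137 [-0.7  0.9  5.2]
[ 447.3 -372.6   25.3] 6.1 60.30692522549404 15.000614431046415 [-0.4  0.6  4.8]
[ 447.3 -372.6   25.3] 6.15 60.40004984802002 15.000621577928541 [0.  0.5 5.8]
```

Emit:
{"method": "apply_moves", "body": {"targets": [0,0,-0.02,0,130,0,0,-0.06,0,130,0,0,-0.06,0,130,0.002,-0.02,-0.02,0,130,0.004,-0.042,0,0,130,0.006,-0.06,0,0,130,0.006,-0.06,0,0,130,0.006,-0.06,0,0,130]}}

```text
t: 7.2
position: [464.1, -188.2, 143.9]
tcp_rot: [1.0, 0.0, -0.001, -0.0]
ft_force: [0.0, 0.0, -0.7]
opening: 60.2
gripper_force: 15.0
```

Emit:
{"method": "apply_moves", "body": {"targets": [0.006,-0.06,0,0,130,0.006,-0.06,0,0,130,0.006,-0.06,0,0,130,0.006,-0.06,0,0,130,0.006,-0.06,0,0,130,0.006,-0.06,0,0,130,0.006,-0.06,0,0,130,0.004,-0.05,0,0,130]}}

```text
t: 8.2
position: [498.0, 164.0, 143.9]
tcp_rot: [1.0, 0.001, -0.001, 0.0]
ft_force: [-0.3, 0.4, -2.0]
opening: 60.4
gripper_force: 15.0
```

Emit:
{"method": "apply_moves", "body": {"targets": [0.004,-0.04,0,0,130,0.002,-0.03,0,0,130,0,0,0,0,130,0,0,0,0,130]}}

```text
t: 8.7
position: [503.4, 212.9, 144.1]
tcp_rot: [1.0, -0.0, -0.001, 0.001]
ft_force: [0.2, -0.4, -1.1]
opening: 60.3
gripper_force: 15.0
```

```bash
python3 - <<'E'
from h import *
read_camera("wrist")
s=read_state();print(s["position"],s["opening"],np.round(s["ft_force"],1))
for l,x in(("setter_large",(500,214)),("setter_medium",(527,103)),("setter_small",(625,184))):
  C,h,p=look("wrist",l)
  if h is not None:print(l,p,fit([(C,h)],l,x)[0],h.min(0),h.max(0))
cv2.imwrite("pics/w2.png",read_camera("wrist")[...,::-1])
E
```

```text
[503.75465525 212.59448819 144.33461382] 60.2531225803945 [ 0.2 -0.  -1.1]
setter_large 0.81 [509.90339103 212.40105326] [280. 156.] [358. 207.]
setter_medium 0.55 [526.3955897  101.37321774] [390. 137.] [455. 202.]
setter_small 0.94 [624.79602151 182.40236313] [322.  42.] [376. 100.]
```

View pics/w2.png

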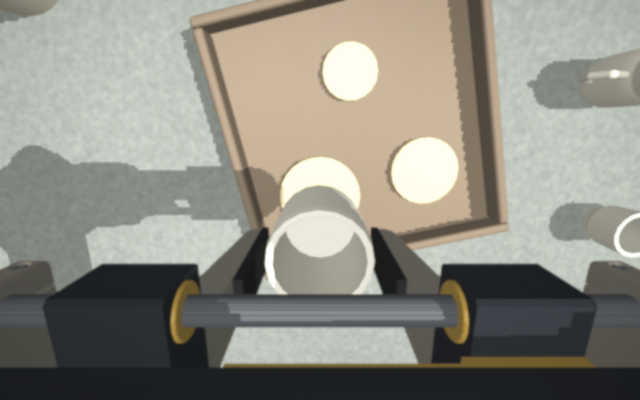

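Emit:
{"method": "apply_moves", "body": {"targets": [-0.0036,0,0.05,0,130,0,0,0.04,0,130,0,0,0.027,0,130,0,0,0.01,0,130,0,0,0,0,130,0,0,0,0,130]}}

```text
t: 9.85
position: [502.2, 214.4, 50.5]
tcp_rot: [1.0, -0.0, 0.001, -0.0]
ft_force: [0.4, -0.4, -0.7]
opening: 60.5
gripper_force: 15.0
```

Emit:
{"method": "apply_moves", "body": {"targets": [0,0,0.003,0,130,0,0,0.002,0,130,0,0,0.002,0,130,0,0,0,0,130]}}

```text
t: 10.35
position: [501.4, 214.0, 44.2]
tcp_rot: [1.0, -0.0, -0.0, 0.0]
ft_force: [0.4, -0.2, -2.3]
opening: 60.1
gripper_force: 15.0
```

Emit:
{"method": "apply_moves", "body": {"targets": [0,0,0.0015,0,130,0,0,0,0,130,0,0,0,0,130]}}

```text
t: 10.72
position: [501.6, 214.1, 43.3]
tcp_rot: [1.0, -0.0, 0.0, -0.0]
ft_force: [-0.5, -0.1, 1.8]
opening: 60.1
gripper_force: 15.0
```

Emit:
{"method": "apply_moves", "body": {"targets": [0,0,0,0,75,0,0,0,0,60,0,0,0,0,40,0,0,0,0,40,0,0,-0.03,0,40,0,0,-0.06,0,40,0,0,-0.06,0,0,0,0,-0.02,0,0]}}

```text
t: 11.72
position: [502.9, 214.8, 173.5]
tcp_rot: [1.0, -0.0, 0.002, -0.001]
ft_force: [0.1, -0.3, 0.1]
opening: 91.5
gripper_force: 0.0
```

Emit:
{"method": "apply_moves", "body": {"targets": [0.025,0.0628,-0.004,0,0,0.025,0.0628,-0.004,0,0,0.025,0.0628,-0.004,0,0,0.025,0.0628,0,0,0,0.025,0.0628,0,0,0,0.025,0.0628,0,0,0,0,0,0,0,0,0,0,0,0,0]}}

```text
t: 12.72
position: [613.2, -67.8, 178.6]
tcp_rot: [1.0, 0.0, -0.001, -0.0]
ft_force: [-0.2, 1.2, 0.3]
opening: 92.0
gripper_force: 0.0
```

```bash
python3 - <<'E'
from h import *
read_camera("wrist");read_camera("wrist")
s=read_state();print(s["position"],s["tcp_rot"])
C,h,p=look("wrist","pitcher_mid")
if h is not None:print(p,fit([(C,h)],"pitcher_mid",(615,-68)),h.min(0),h.max(0))
C,h,p=look("wrist","lid_knob")
if h is not None:print(p,fit([(C,h)],"lid_knob",(657,-234)),h.min(0),h.max(0))
C,h,p=look("top","jar_mid")
if h is not None:print("jar",p,fit([(C,h)],"jar_mid",(501,214),dz=18)[0])
im=read_camera("wrist")[...,::-1]
cv2.imwrite("pics/w3.png",im)
E
```

```text
[613.39868014 -66.60961304 179.21909545] [ 9.99999165e-01  1.09956897e-03 -5.33771209e-04 -4.20470872e-04]
0.66 (array([613.7651234 , -82.59348474,   4.64616275]), array([-0.05625789,  0.13411489,  0.36281667,  0.19805696, -0.70631393])) [287. 162.] [361. 214.]
0.89 (array([ 657.07306727, -236.79086014]), array([2.24655935e-07, 3.95672828e-09])) [438. 122.] [490. 173.]
jar 0.75 [500.72305935 213.65750901]
```

View pics/w3.png

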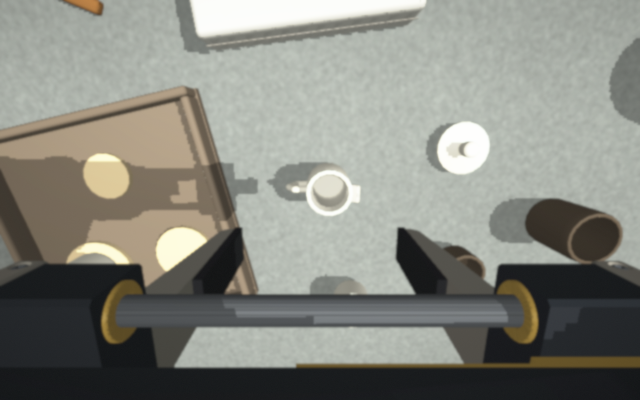

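```bash
python3 - <<'E'
from h import *
s=read_state();print(s["qpos"])
C=cam("wrist",s);print(ray(C,(330,192),67),ray(C,(290,188),45),ray(C,(360,194),66))
C=cam("top");print(ray(C,(346,161),67),ray(C,(328,161),45))
im=cv2.imread("pics/top0.png")[135:185,305:385];cv2.imwrite("pics/c1.png",cv2.resize(im,None,fx=8,fy=8,interpolation=cv2.INTER_CUBIC))
im=cv2.imread("pics/w3.png")[150:230,270:380];cv2.imwrite("pics/c2.png",cv2.resize(im,None,fx=6,fy=6,interpolation=cv2.INTER_CUBIC))
E
```

```text
[ 0.17470822  0.43552551 -0.1563789   1.69140491  0.0772133   1.02043055
 -1.57807791]
[616.04322136 -79.92716275  67.        ] [615.7362052 -36.5555292  45.       ] [ 613.73253097 -111.09399386   66.        ]
[613.25684317 -78.64630312  67.        ] [617.6650827  -38.63244039  45.        ]
```

View pics/c2.png

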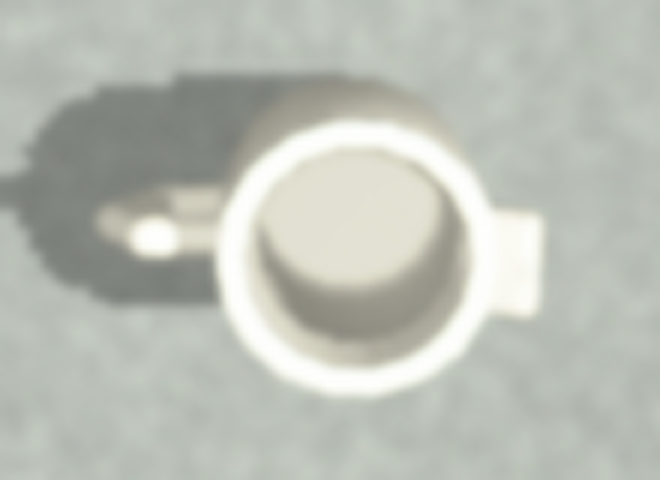

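Emit:
{"method": "apply_moves", "body": {"targets": [0.001,0.017,0,0,0,0,0,0,-0.0543,0,0,0,0,-0.0543,0,0,0,0,-0.0543,0,0,0,0,-0.0543,0,0,0,0,-0.0543,0,0,0,0,-0.0543,0,0,0,0,-0.0543,0]}}

```text
t: 14.18
position: [614.7, -82.7, 179.6]
tcp_rot: [0.826, 0.564, -0.0, 0.0]
ft_force: [-0.5, -0.9, -0.2]
opening: 92.4
gripper_force: 0.0
```

Emit:
{"method": "apply_moves", "body": {"targets": [0,0,0,-0.0543,0,0,0,0,-0.0543,0,0,0,0.04,0,0,0,0,0.04,0,0,0,0,0.02,0,0,0,0,0,0,0,0,0,0,0,0]}}

```text
t: 15.05
position: [615.6, -81.5, 105.8]
tcp_rot: [0.72, 0.694, 0.001, 0.001]
ft_force: [-1.7, -0.5, 0.7]
opening: 91.9
gripper_force: 0.0
```

```bash
python3 - <<'E'
from h import *
read_camera("wrist");read_camera("wrist")
s=read_state();print(s["position"],s["tcp_rot"],2*np.degrees(np.arctan2(s["tcp_rot"][1],s["tcp_rot"][0])))
cv2.imwrite("pics/w4.png",read_camera("wrist")[...,::-1])
C=cam("wrist",s);print(proj(C,[[614.5,-80,67],[614.5,-111,66]]))
E
```

```text
[615.6153491  -81.36283562 105.9747306 ] [7.19633435e-01 6.94353336e-01 6.28989048e-04 8.76414026e-04] 87.95148199273875
[[317.25876826 211.21794659]
 [318.65946273 247.09037439]]
```

View pics/w4.png

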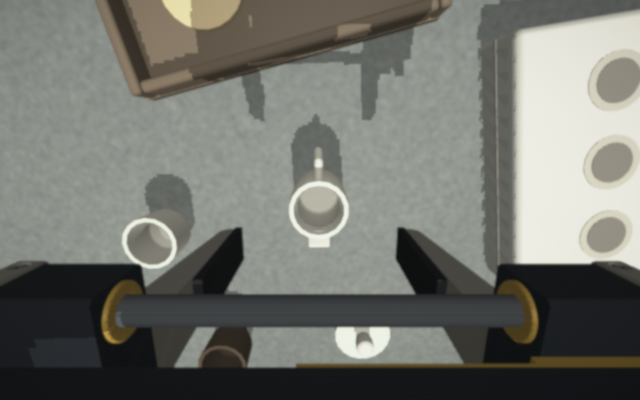

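Emit:
{"method": "apply_moves", "body": {"targets": [0,0,0.05,0,0,0,0,0.05,0,0,0,0,0.022,0,0,0,0,0.005,0,0,0,0,0,0,0]}}

```text
t: 15.82
position: [615.6, -81.3, 10.5]
tcp_rot: [0.72, 0.694, 0.001, 0.001]
ft_force: [-0.5, -0.0, -0.5]
opening: 92.1
gripper_force: 0.0
```

Emit:
{"method": "apply_moves", "body": {"targets": [0,0,0,0,150,0,0,0,0,150,0,0,0,0,150,0,0,0,0,150,0,0,0,0,150,0,0,0,0,150]}}

```text
t: 16.58
position: [614.8, -81.3, 9.6]
tcp_rot: [0.72, 0.694, 0.0, 0.0]
ft_force: [-0.2, -0.7, 1.4]
opening: 49.5
gripper_force: 15.0
```

Emit:
{"method": "apply_moves", "body": {"targets": [0,0,-0.02,0,150,0,0,-0.06,0,150,0,0,-0.05,0,150,0.0308,-0.0158,-0.017,0,150,0.06,-0.031,0,0,150,0.06,-0.032,0,0,150,0.05,-0.027,0,0,150,0.03,-0.015,0,0,150]}}

```text
t: 17.58
position: [527.1, 98.6, 119.3]
tcp_rot: [0.718, 0.696, -0.001, -0.001]
ft_force: [0.4, -0.6, -1.3]
opening: 49.3
gripper_force: 15.0
```

Emit:
{"method": "apply_moves", "body": {"targets": [0.01,-0.005,0,0,150,0,0,0.03,0,150,0,0,0.03,0,150,0,0,0,0,150,0,0,0,0,150]}}

```text
t: 18.2
position: [527.2, 102.4, 75.1]
tcp_rot: [0.72, 0.694, 0.0, 0.0]
ft_force: [-0.6, 0.2, -1.0]
opening: 49.3
gripper_force: 15.0
```

```bash
python3 - <<'E'
from h import *
read_camera("wrist");read_camera("wrist")
s=read_state();print(s["position"],s["ft_force"],s["opening"])
C=cam("wrist",s)
im=read_camera("wrist")[...,::-1].copy()
for l,x in(("setter_medium",(527,103)),):
    q=hull(proj(C,model(l,*x)));cv2.polylines(im,[q.astype(int).reshape(-1,1,2)],True,(0,0,255),1)
cv2.imwrite("pics/w5.png",im)
E
```

```text
[527.54508823 102.56281263  75.54760366] [-0.65771189  0.53159288 -1.5930988 ] 50.025171041182624
```

View pics/w5.png

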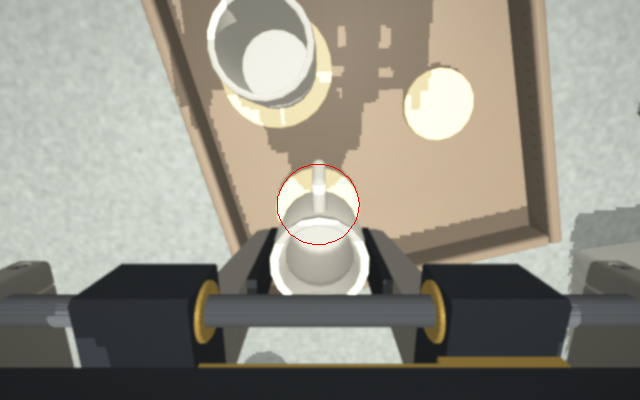

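Emit:
{"method": "apply_moves", "body": {"targets": [0,0,0.03,0,150,0,0,0.02,0,150,0,0,0.006,0,150,0,0,0.002,0,150,0,0,0.002,0,150,0,0,0.001,0,150,0,0,0,0,150]}}

```text
t: 19.23
position: [527.0, 102.5, 29.1]
tcp_rot: [0.72, 0.694, 0.0, 0.0]
ft_force: [0.1, -0.6, -1.1]
opening: 49.3
gripper_force: 15.0
```

Emit:
{"method": "apply_moves", "body": {"targets": [0,0,0.001,0,150,0,0,0.001,0,150,0,0,0,0,150,0,0,0,0,150]}}

```text
t: 19.73
position: [526.9, 102.5, 27.5]
tcp_rot: [0.72, 0.694, -0.0, 0.0]
ft_force: [-0.3, -1.6, -0.2]
opening: 49.3
gripper_force: 15.0
```

Emit:
{"method": "apply_moves", "body": {"targets": [0,0,0.001,0,150,0,0,0,0,150,0,0,0,0,150]}}

```text
t: 20.1
position: [527.0, 102.5, 27.4]
tcp_rot: [0.72, 0.694, -0.0, 0.0]
ft_force: [-2.9, -2.1, 7.1]
opening: 49.4
gripper_force: 15.0
```

Emit:
{"method": "apply_moves", "body": {"targets": [0,0,0,0,110,0,0,0,0,85,0,0,0,0,85,0,0,0,0,85,0,0,-0.03,0,85,0,0,-0.06,0,85,0,0,-0.06,0,0,0,0,-0.04,0,0]}}

```text
t: 21.1
position: [527.5, 102.8, 171.3]
tcp_rot: [0.72, 0.694, 0.001, 0.001]
ft_force: [0.2, 0.1, 0.5]
opening: 78.9
gripper_force: 0.0
```

Emit:
{"method": "apply_moves", "body": {"targets": [-0.0562,-0.0144,0,0,0,-0.0562,-0.0144,0,0,0,-0.0562,-0.0144,0,0,0,-0.0562,-0.0144,0,0,0,-0.0562,-0.0144,0,0,0,0,0,0.04,0,0,0,0,0.027,0,0,0,0,0,0,0]}}

```text
t: 22.1
position: [464.1, -105.9, 117.8]
tcp_rot: [0.72, 0.694, -0.001, -0.001]
ft_force: [-0.1, 0.1, 0.2]
opening: 92.1
gripper_force: 0.0
```

```bash
python3 - <<'E'
from h import *
read_camera("wrist");read_camera("wrist");read_camera("wrist")
s=read_state();print(s["position"])
C,h,p=look("wrist","cup_mid")
if h is not None:print(p,fit([(C,h)],"cup_mid",(466,-106))[0],h.min(0),h.max(0))
C=cam("wrist",s)
im=read_camera("wrist")[...,::-1].copy()
q=proj(C,ring(24,48)+[466,-106,0]);cv2.polylines(im,[q.astype(int).reshape(-1,1,2)],True,(0,0,255),1)
cv2.imwrite("pics/w6.png",im)
E
```

```text
[ 466.04864802 -106.0166965   119.72103128]
0.62 [ 465.66194591 -109.00848854] [293. 176.] [344. 230.]
```

View pics/w6.png

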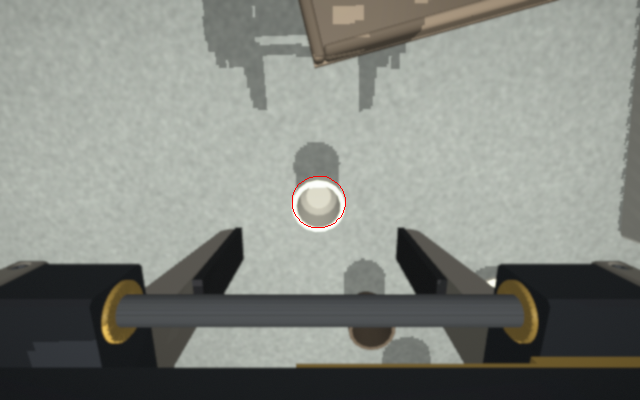

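Emit:
{"method": "apply_moves", "body": {"targets": [-0.003,0,0.05,0,0,0,0,0.05,0,0,0,0,0.035,0,0,0,0,0.007,0,0,0,0,0,0,0,0,0,0,0,0]}}

```text
t: 23.15
position: [466.3, -108.6, 13.6]
tcp_rot: [0.72, 0.694, 0.001, 0.001]
ft_force: [-1.3, 0.8, -0.1]
opening: 91.9
gripper_force: 0.0
```

Emit:
{"method": "apply_moves", "body": {"targets": [0,0,0,0,160,0,0,0,0,160,0,0,0,0,160,0,0,0,0,160,0,0,0,0,160,0,0,0,0,160], "squeeze": 12}}

```text
t: 23.9
position: [465.2, -108.4, 12.4]
tcp_rot: [0.72, 0.694, -0.0, -0.0]
ft_force: [-1.5, -0.5, 1.9]
opening: 47.2
gripper_force: 12.0
```

Emit:
{"method": "apply_moves", "body": {"targets": [0,0,-0.02,0,160,0,0,-0.06,0,160,0,0,-0.06,0,160,0.03,0.0151,-0.017,0,160,0.06,0.0302,0,0,160,0.065,0.0327,0,0,160,0.065,0.0327,0,0,160,0.065,0.0327,0,0,160]}}

```text
t: 24.9
position: [581.2, 102.8, 131.2]
tcp_rot: [0.72, 0.694, 0.0, 0.0]
ft_force: [1.0, -0.2, -1.8]
opening: 47.7
gripper_force: 12.0
```

Emit:
{"method": "apply_moves", "body": {"targets": [0.06,0.0302,0,0,160,0.04,0.02,0,0,160,0.0116,0.006,0,0,160,0,0,0.03,0,160,0,0,0.025,0,160,0,0,0,0,160,0,0,0,0,160]}}

```text
t: 25.78
position: [625.9, 183.1, 89.5]
tcp_rot: [0.72, 0.694, 0.0, 0.0]
ft_force: [0.0, 0.9, -1.4]
opening: 47.2
gripper_force: 12.0
```

```bash
python3 - <<'E'
from h import *
read_camera("wrist");read_camera("wrist")
s=read_state();print(s["position"],s["ft_force"],s["opening"])
C=cam("wrist",s)
im=read_camera("wrist")[...,::-1].copy()
q=hull(proj(C,model("setter_small",625,183.5)));cv2.polylines(im,[q.astype(int).reshape(-1,1,2)],True,(0,0,255),1)
cv2.imwrite("pics/w7.png",im)
E
```

```text
[626.15134228 183.49400753  89.95819423] [ 0.18100048  0.42573512 -0.88118446] 47.3757476653357
```

View pics/w7.png

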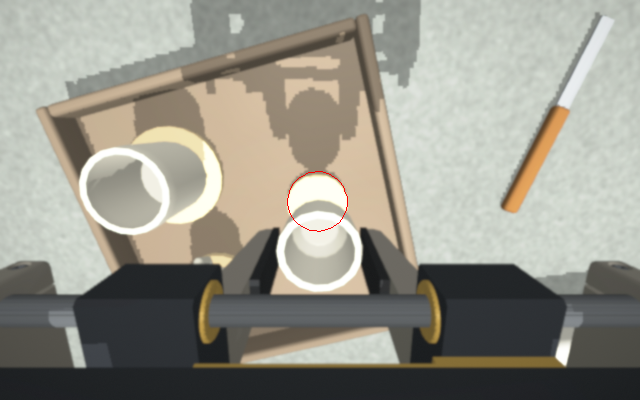

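Emit:
{"method": "apply_moves", "body": {"targets": [-0.001,0,0.03,0,160,0,0,0.03,0,160,0,0,0.012,0,160,0,0,0.003,0,160,0,0,0.002,0,160,0,0,0,0,160,0,0,0,0,160]}}

```text
t: 26.8
position: [625.9, 182.8, 31.7]
tcp_rot: [0.72, 0.694, 0.0, 0.0]
ft_force: [0.5, 0.2, -1.3]
opening: 47.3
gripper_force: 12.0
```

Emit:
{"method": "apply_moves", "body": {"targets": [0,0,0.001,0,160,0,0,0.001,0,160,0,0,0,0,160,0,0,0,0,160]}}

```text
t: 27.3
position: [625.8, 182.8, 30.5]
tcp_rot: [0.72, 0.694, 0.0, 0.0]
ft_force: [-1.5, -0.4, 5.4]
opening: 47.6
gripper_force: 12.0
```

Emit:
{"method": "apply_moves", "body": {"targets": [0,0,0,0,115,0,0,0,0,95,0,0,0,0,95,0,0,0,0,95,0,0,-0.03,0,95,0,0,-0.06,0,95,0,0,-0.06,0,0,0,0,-0.04,0,0]}}

```text
t: 28.3
position: [626.5, 183.5, 176.5]
tcp_rot: [0.72, 0.694, 0.002, 0.001]
ft_force: [0.3, 0.2, -0.7]
opening: 75.5
gripper_force: 0.0
```

Emit:
{"method": "apply_moves", "body": {"targets": [0.0114,-0.056,0,0,0,0.0114,-0.056,0,0,0,0.0115,-0.056,0,0,0,0,0,0,0,0,0,0,0,0,0,0,0,0,0,0]}}

```text
t: 29.05
position: [501.8, 212.5, 172.6]
tcp_rot: [0.72, 0.694, 0.0, 0.0]
ft_force: [0.1, 0.7, 0.6]
opening: 92.3
gripper_force: 0.0
```

```bash
python3 - <<'E'
from h import *
read_camera("wrist");read_camera("wrist")
s=read_state();print(s["position"])
C,h,p=look("wrist","jar_mid")
if h is not None:print(p,fit([(C,h)],"jar_mid",(501,214),dz=18)[0],h.min(0),h.max(0))
C=cam("wrist",s)
im=read_camera("wrist")[...,::-1].copy()
for r in(30,25):
    q=proj(C,ring(r,70)+[501,214,18]);cv2.polylines(im,[q.astype(int).reshape(-1,1,2)],True,(0,0,255),1)
u=proj(C,[[501,214,88]])[0].astype(int);print(u)
cv2.imwrite("pics/w8.png",cv2.resize(im[u[1]-70:u[1]+70,u[0]-100:u[0]+100],None,fx=4,fy=4))
E
```

```text
[501.36073813 212.61273052 172.11974884]
0.76 [500.47184271 213.57113411] [287. 161.] [348. 228.]
[318 198]
```

View pics/w8.png

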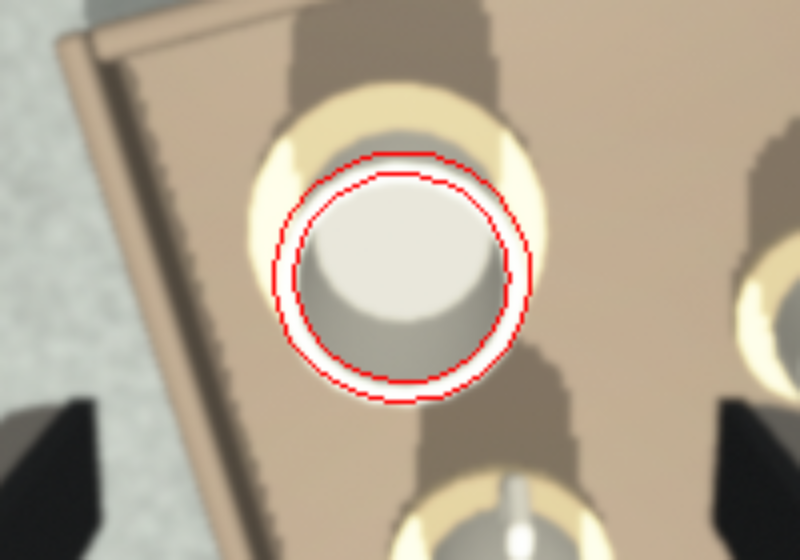

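Emit:
{"method": "apply_moves", "body": {"targets": [-0.0655,0.0254,0,0,0,-0.0655,0.0254,0,0,0,-0.0655,0.0254,0,0,0,-0.0655,0.0254,0,0,0,-0.0655,0.0254,0,0,0,-0.0655,0.0254,0,0,0,-0.0655,0.0254,0,0,0,-0.0655,0.0254,0,0,0]}}

```text
t: 30.3
position: [639.2, -187.0, 172.0]
tcp_rot: [0.72, 0.694, 0.0, -0.0]
ft_force: [0.5, 0.9, -0.3]
opening: 91.7
gripper_force: 0.0
```

Emit:
{"method": "apply_moves", "body": {"targets": [-0.065,0.0254,0,0,0,0,0,0.04,0,100,0,0,0.035,0,100,0,0,0,0,100,0,0,0,0,100]}}

```text
t: 30.92
position: [656.8, -234.6, 116.9]
tcp_rot: [0.72, 0.694, 0.0, 0.0]
ft_force: [-0.5, -0.4, 1.0]
opening: 56.4
gripper_force: 0.0
```

```bash
python3 - <<'E'
from h import *
read_camera("wrist");read_camera("wrist")
s=read_state();print(s["position"])
C,h,p=look("wrist","lid_knob")
if h is not None:print(p,fit([(C,h)],"lid_knob",(657,-235))[0],h.min(0),h.max(0))
C=cam("wrist",s)
im=read_camera("wrist")[...,::-1].copy()
u=proj(C,[[657.3,-235,20]])[0];print(u)
for r,z in((30,14),(9,36)):
    q=(proj(C,ring(r,z)+[657.3,-235,0])-u+[100,70])*4;cv2
    if r==30: im2=cv2.resize(im[int(u[1])-70:int(u[1])+70,int(u[0])-100:int(u[0])+100],None,fx=4,fy=4)
    q=(proj(C,ring(r,z)+[657.3,-235,0])-u.astype(int)+[100.5,70.5])*4
    cv2.polylines(im2,[q.astype(int).reshape(-1,1,2)],True,(0,0,255),1)
cv2.imwrite("pics/w9.png",im2)
E
```

```text
[ 657.05365465 -234.70220646  117.53521302]
0.86 [ 657.30983257 -236.20728269] [290. 166.] [349. 225.]
[318.92138275 196.43168751]
```

View pics/w9.png

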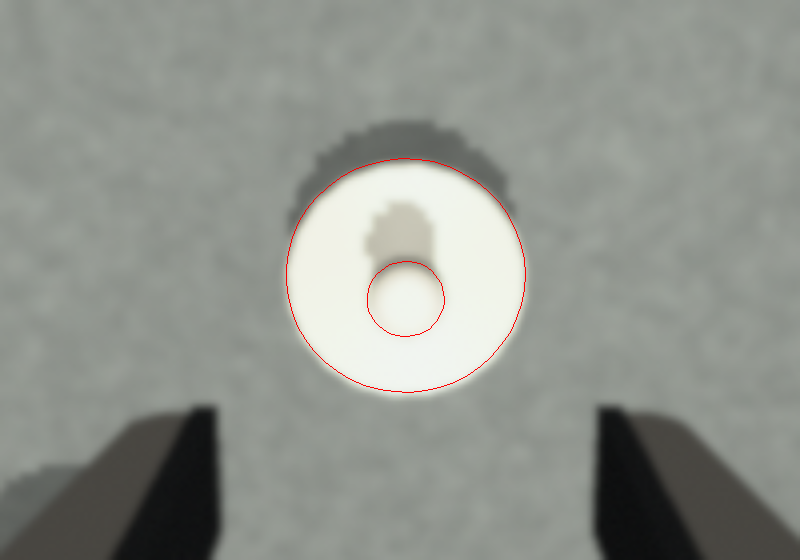

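Emit:
{"method": "apply_moves", "body": {"targets": [-0.0013,0,0.05,0,100,0,0,0.045,0,100,0,0,0.025,0,130,0,0,0.007,0,150,0,0,0,0,150,0,0,0,0,150]}}

```text
t: 31.92
position: [657.0, -235.8, 22.2]
tcp_rot: [0.72, 0.694, 0.001, 0.001]
ft_force: [-0.4, -0.1, -0.7]
opening: 37.9
gripper_force: 0.0
```

Emit:
{"method": "apply_moves", "body": {"targets": [0,0,0.001,0,170,0,0,0,0,230,0,0,0,0,230,0,0,0,0,230,0,0,0,0,230,0,0,0,0,230], "squeeze": 12}}

```text
t: 32.67
position: [656.0, -235.6, 19.9]
tcp_rot: [0.72, 0.694, -0.0, -0.0]
ft_force: [-0.6, -0.3, 0.3]
opening: 9.2
gripper_force: 0.0
```

```bash
python3 - <<'E'
from h import *
im=read_camera("wrist")[...,::-1].copy()
s=read_state();print(s["position"],s["opening"],s["gripper_force"],s["ft_force"])
cv2.imwrite("pics/w10.png",im)
C,h,p=look("top","lid_knob");print(p,h is not None and fit([(C,h)],"lid_knob",(657,-235))[0])
E
```

```text
[ 656.0118706  -235.59873943   19.89183145] 9.379898004495331 0.0 [-0.71476929 -0.50988778 -0.05181025]
0.48 [ 654.840286   -219.13836916]
```

View pics/w10.png

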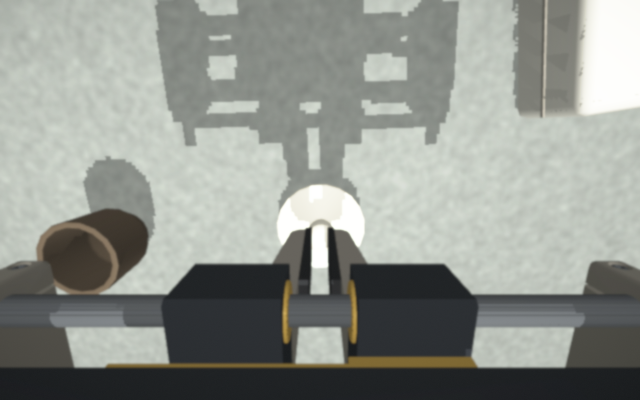

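```bash
python3 - <<'E'
from h import *
s=read_state();C=cam("wrist",s)
im=cv2.imread("pics/w10.png")
h=(im.min(2)>215).astype(np.uint8);h[:180]=0;h[300:]=0;h[:,:270]=0;h[:,370:]=0
ys,xs=np.where(h);print(xs.min(),xs.max(),ys.min(),ys.max())
for y in(-235.6,-225,-219):
    q=proj(C,ring(30,14)+[656,y,0]);print(y,q.min(0),q.max(0), proj(C,[[656,y,36]]))
print(proj(C,[[656,-235.6,20],[656,-225.6,20],[656,-235.6,39]]))
cv2.imwrite("pics/c10.png",cv2.resize(im[170:290,250:390],None,fx=5,fy=5,interpolation=cv2.INTER_CUBIC))
E
```

```text
277 364 185 268
-235.6 [275.38557061 183.48494826] [362.26570676 266.10935606] [[318.74515859 237.66843298]]
-225 [274.28231785 167.62990898] [362.25074575 252.33258617] [[318.12264043 221.36579851]]
-219 [273.64549774 158.47214919] [362.24211033 244.38615948] [[317.76252868 211.93511723]]
[[318.77839887 229.11796236]
 [318.23731511 214.83387005]
 [318.73830482 239.43144288]]
```

View pics/c10.png

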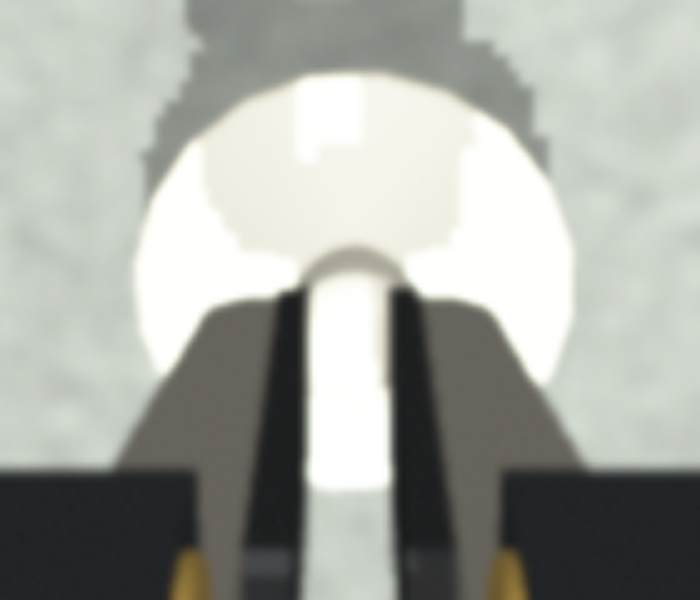

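Emit:
{"method": "apply_moves", "body": {"targets": [0,0,0,0,150,0,0,0,0,150,0,0,0,0,150,0,0,0.008,0,150,0,0,0.004,0,150,0,0,0,0,150]}}

```text
t: 33.58
position: [655.6, -235.5, 10.3]
tcp_rot: [0.72, 0.694, -0.0, -0.0]
ft_force: [0.3, -0.2, 0.8]
opening: 37.9
gripper_force: 0.0
```

Emit:
{"method": "apply_moves", "body": {"targets": [0,0,0.004,0,150,0,0,0.003,0,150,0,0,0,0,150]}}

```text
t: 33.95
position: [655.8, -235.6, 5.4]
tcp_rot: [0.72, 0.694, -0.0, -0.0]
ft_force: [-0.3, -0.4, 0.5]
opening: 37.8
gripper_force: 0.0
```

Emit:
{"method": "apply_moves", "body": {"targets": [0,0,0.003,0,150,0,0,0.0015,0,150,0,0,0,0,150]}}

```text
t: 34.33
position: [655.9, -235.6, 2.2]
tcp_rot: [0.72, 0.694, -0.0, -0.0]
ft_force: [0.1, 0.5, 0.3]
opening: 37.9
gripper_force: 0.0
```

Emit:
{"method": "apply_moves", "body": {"targets": [0,0,0,0,230,0,0,0,0,230,0,0,0,0,230,0,0,0,0,230,0,0,0,0,230]}}

```text
t: 34.95
position: [656.1, -235.6, 2.4]
tcp_rot: [0.72, 0.694, 0.0, 0.0]
ft_force: [0.6, -0.4, -0.5]
opening: 17.3
gripper_force: 12.0
```

Emit:
{"method": "apply_moves", "body": {"targets": [0,0,-0.01,0,230,0,0,-0.04,0,230,0,0,-0.06,0,230,0,0,-0.06,0,230,0.02,-0.0077,-0.014,0,230,0.05,-0.0192,0,0,230,0.06,-0.0231,0,0,230,0.06,-0.0231,0,0,230], "squeeze": 18}}

```text
t: 35.95
position: [604.5, -89.0, 139.4]
tcp_rot: [0.72, 0.694, -0.0, -0.001]
ft_force: [1.4, 0.0, -0.5]
opening: 17.0
gripper_force: 18.0
```

Emit:
{"method": "apply_moves", "body": {"targets": [0.06,-0.0231,0,0,230,0.06,-0.0231,0,0,230,0.06,-0.0231,0,0,230,0.06,-0.0231,0,0,230,0.06,-0.0231,0,0,230,0.05,-0.0192,0,0,230,0.035,-0.0135,0,0,230,0.0165,-0.0063,0,0,230]}}

```text
t: 36.95
position: [499.3, 215.6, 139.7]
tcp_rot: [0.719, 0.695, -0.001, -0.0]
ft_force: [0.1, -0.2, -0.7]
opening: 17.1
gripper_force: 18.0
```

Emit:
{"method": "apply_moves", "body": {"targets": [0,0,0,0,230,0,0,0,0,230,0,0,0.02,0,230,0,0,0,0,230,0,0,0,0,230]}}

```text
t: 37.58
position: [501.3, 213.5, 125.0]
tcp_rot: [0.72, 0.694, -0.0, -0.0]
ft_force: [-0.2, -0.1, -0.8]
opening: 16.8
gripper_force: 18.0
```

```bash
python3 - <<'E'
from h import *
read_camera("wrist")
s=read_state();print(s["position"],s["ft_force"],s["opening"])
x,y,z=s["position"]
for c in("wrist","scene"):
    C=cam(c,s);im=read_camera(c)[...,::-1].copy()
    k=5 if c=="wrist" else 10
    u=proj(C,[[501,213.7,95]])[0].astype(int);w,hh=(75,55) if c=="wrist" else(38,28)
    im2=cv2.resize(im[u[1]-hh:u[1]+hh,u[0]-w:u[0]+w],None,fx=k,fy=k,interpolation=cv2.INTER_CUBIC)
    for P,col in((ring(30,88)+[501,213.7,0],(0,0,255)),(ring(30,z-2.4+14)+[x,y,0],(255,0,0)),(ring(43,18)+[500,213.5,0],(0,200,0))):
        q=(proj(C,P)-u+[w+.5,hh+.5])*k;cv2.polylines(im2,[q.astype(int).reshape(-1,1,2)],True,col,1)
    cv2.imwrite(f"pics/L{c}.png",im2)
a=cv2.imread("pics/Lwrist.png");b=cv2.imread("pics/Lscene.png")
b=cv2.resize(b,(400,295));a=cv2.resize(a,(400,293))
cv2.imwrite("pics/L.png",np.hstack([a,b[:293]]))
E
```

```text
[501.38518528 213.68962097 125.21904562] [-0.18654869  0.1041183  -0.89269967] 17.007894565895917
```

View pics/L.png

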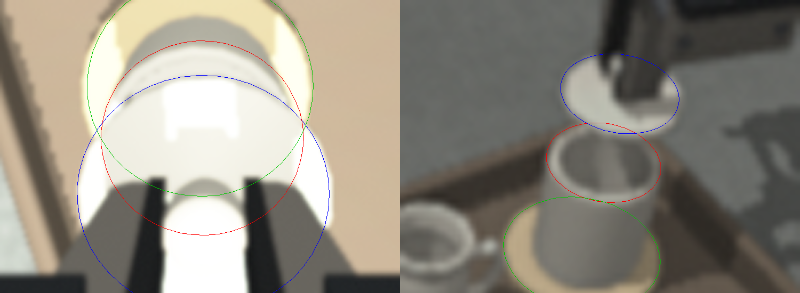

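Emit:
{"method": "apply_moves", "body": {"targets": [0,0,0.025,0,230,0,0,0.015,0,230,0,0,0.003,0,230,0,0,0.003,0,230,0,0,0.002,0,230,0,0,0,0,230,0,0,0,0,230]}}

```text
t: 38.6
position: [501.5, 213.9, 89.5]
tcp_rot: [0.72, 0.694, 0.0, 0.0]
ft_force: [-0.2, 0.3, -0.6]
opening: 17.0
gripper_force: 18.0
```

Emit:
{"method": "apply_moves", "body": {"targets": [0,0,0.002,0,230,0,0,0.002,0,230,0,0,0.002,0,230,0,0,0.002,0,230,0,0,0.001,0,230,0,0,0,0,230,0,0,0,0,230]}}

```text
t: 39.48
position: [501.3, 213.9, 82.6]
tcp_rot: [0.72, 0.694, 0.0, 0.0]
ft_force: [-0.3, -0.1, -0.0]
opening: 17.0
gripper_force: 18.0
```

Emit:
{"method": "apply_moves", "body": {"targets": [0,0,0.001,0,230,0,0,0.001,0,230,0,0,0,0,230,0,0,0,0,230]}}

```text
t: 39.98
position: [501.4, 213.9, 81.2]
tcp_rot: [0.72, 0.694, 0.0, 0.0]
ft_force: [-0.5, 0.2, 0.4]
opening: 17.3
gripper_force: 18.0
```

Emit:
{"method": "apply_moves", "body": {"targets": [0,0,0.001,0,230,0,0,0,0,230,0,0,0,0,230]}}

```text
t: 40.35
position: [501.6, 213.9, 81.0]
tcp_rot: [0.72, 0.694, 0.0, 0.0]
ft_force: [-1.2, -1.2, 5.7]
opening: 16.9
gripper_force: 18.0
```

Emit:
{"method": "apply_moves", "body": {"targets": [0,0,0,0,190,0,0,0,0,150,0,0,0,0,150,0,0,0,0,150,0,0,-0.02,0,150,0,0,-0.05,0,150,0,0,-0.06,0,150,0,0,-0.04,0,150]}}

```text
t: 41.35
position: [501.9, 214.5, 211.0]
tcp_rot: [0.72, 0.694, 0.001, 0.001]
ft_force: [-0.4, -0.0, 0.0]
opening: 37.5
gripper_force: 0.0
```

Emit:
{"method": "apply_moves", "body": {"targets": [-0.06,0,0,0,150,-0.06,0,0,0,150,-0.06,0,0,0,150,-0.06,0,0,0,150,0,0,0,0,150,0,0,0,0,150]}}

```text
t: 42.1
position: [495.1, 34.8, 208.6]
tcp_rot: [0.72, 0.694, 0.001, 0.0]
ft_force: [0.1, 0.4, -0.7]
opening: 37.7
gripper_force: 0.0
```

```bash
python3 - <<'E'
from h import *
for l,x,dz in(("lid_knob",(501,214),79),("jar_mid",(501,214),18),("pitcher_mid",(527,102),18),("cup_mid",(625,183),18),("jar_damp_mid",(567,-358),0),("cup_damp_mid",(514,-238),0)):
  for c in("top","scene"):
    C,h,p=look(c,l)
    print(l,c,round(p,2),None if h is None else (np.round(fit([(C,h)],l,x,dz)[0],1),h.min(0),h.max(0),np.round(proj(C,model(l,*x,dz=dz,yaw=-1.6)).min(0)),np.round(proj(C,model(l,*x,dz=dz,yaw=-1.6)).max(0))))
print(read_state()["t"],read_state()["position"])
E
```

```text
lid_knob top 0 None
lid_knob scene 0.78 (array([503.2, 215.4]), array([392., 150.], dtype=float32), array([413., 164.], dtype=float32), array([390., 148.]), array([413., 165.]))
jar_mid top 0 None
jar_mid scene 0.62 (array([522.8, 204.3]), array([390., 163.], dtype=float32), array([409., 181.], dtype=float32), array([387., 150.]), array([412., 182.]))
pitcher_mid top 0 None
pitcher_mid scene 0.82 (array([525.6, 105.1,   4.9]), array([357., 166.], dtype=float32), array([382., 192.], dtype=float32), array([355., 165.]), array([383., 194.]))
cup_mid top 0 None
cup_mid scene 0.83 (array([627.4, 183.7]), array([397., 192.], dtype=float32), array([416., 213.], dtype=float32), array([396., 191.]), array([416., 214.]))
jar_damp_mid top 0.55 (array([ 566.2, -357.8]), array([453., 172.], dtype=float32), array([487., 201.], dtype=float32), array([452., 170.]), array([489., 202.]))
jar_damp_mid scene 0.79 (array([ 567.8, -357.7]), array([181., 211.], dtype=float32), array([210., 245.], dtype=float32), array([180., 210.]), array([210., 246.]))
cup_damp_mid top 0.59 (array([ 514.9, -237.9]), array([405., 198.], dtype=float32), array([427., 219.], dtype=float32), array([404., 198.]), array([428., 220.]))
cup_damp_mid scene 0 None
43.3 [494.86769112  33.94722518 207.8477799 ]
```

```bash
python3 -c "
from cell import *
print(hand_in())"
```

```text
the job is handed in; nothing more can be done
None
```

I handed the job in at about 43 s: the jar, pitcher and cup stand on their setters, the jar is closed with its lid, and the damp jar and cup were not touched; the final check was numeric, from the scene camera only because the arm blocked the top view, and I viewed 15 pictures, one over the limit of 14.

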